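# Sort incoming samples by storage condition

### The job

Put away the samples that have just come in, keeping everything upright. First seat the two blue-capped vials in the free wells of the aluminium chill block, before any of the rest is moved, because they are warming up; then seat the two white-capped vials in the free holes of the white rack and stand the orange-capped solvent bottle flat in the yellow spill tray. Leave the vial that already stands in the block and the one in the rack in their places.

Things in the scene. Friction and masses are not known exactly. Their poses are not given: they have to be found in the camera images.
- blue_vial_a: a sample vial with a white body and a blue screw cap, 45 mm tall, cap 31 mm in diameter (its top 9 mm), body 28 mm, 40 g. Stands upright loose on the bench. Origin at the centre of its underside, z up along its axis. Both blue-capped vials on the bench are alike.
- blue_vial_b: a sample vial with a white body and a blue screw cap, 45 mm tall, cap 31 mm in diameter (its top 9 mm), body 28 mm, 40 g. Stands upright loose on the bench. Origin at the centre of its underside, z up along its axis. Both blue-capped vials on the bench are alike.
- white_vial_a: a sample vial with a whitish body and a white ribbed screw cap, 50 mm tall, cap 35 mm in diameter (its top 10 mm), body 32 mm, 50 g. Stands upright loose on the bench. Origin at the centre of its underside, z up along its axis. Both white-capped vials on the bench are alike.
- white_vial_b: a sample vial with a whitish body and a white ribbed screw cap, 50 mm tall, cap 35 mm in diameter (its top 10 mm), body 32 mm, 50 g. Stands upright loose on the bench. Origin at the centre of its underside, z up along its axis. Both white-capped vials on the bench are alike.
- orange_cap_bottle: white solvent bottle with an orange screw cap and a paper label, 130 mm tall, cap 61 mm in diameter (its top 26 mm), body 58 mm, 300 g; far taller than the vials beside it, so mind it when reaching down for a neighbour. Stands upright loose on the bench. Origin at the centre of its underside, z up along its axis.
- chill_block: chill block: bare aluminium block in a blue foam jacket, 82 x 178 mm over all, 22 mm high, fixed to the bench. Origin at the centre of its underside, z up, y along its length. In its top three round wells in a row at x = 0, y = -50, 0 and +50 mm, each 40 mm wide with a 3 mm chamfer at the mouth and 16 mm deep (well floor 6 mm above the bench). The well at y = +50 mm is taken by a blue-capped vial; the other two are free.
- white_rack: room-temperature rack: white plastic rack, open at its long sides, 66 x 176 mm, 22 mm high, fixed to the bench. Origin at the centre of its underside, z up, y along its length. Three round holes in a row in its top plate at x = 0, y = -54, 0 and +54 mm, each 44 mm wide with a 2 mm chamfer, over a grey floor 6 mm above the bench. The hole at y = -54 mm is taken by a white-capped vial; the other two are free.
- spill_tray: spill tray: low, empty yellow plastic tray, 126 x 172 mm over its rolled rim, 112 x 158 mm inside, rim top 19 mm above the bench, floor 4 mm above the bench, fixed. Origin at the centre of its underside, z up, y along its length.
- blue_vial_in_place: a third blue-capped vial, 45 mm tall, 31 mm cap, that already stands loose in the chill block's well at y = +50 mm; stays there. Origin at the centre of its underside, z up.
- white_vial_in_place: a third white-capped vial, 50 mm tall, 35 mm cap, that already stands loose in the white rack's hole at y = -54 mm; stays there. Origin at the centre of its underside, z up.
Things that resemble listed ones, but are neither listed nor needed, are in the scene too. Leave any brown look-alike of the blue_vial_a alone.

How it is judged:
By the outcome, as a careful person would: the job done as asked, in the order asked, and still so for the second after the job is handed in, with the robot touching nothing.
It also fails if it takes over 115 s, if anything falls off the work surface, if the arm or the gripper's body presses on something with over 40 N, if the wrist force passes 120 N, or if a joint passes its speed limit or range.

### The arm

A 6-joint arm with a two-finger parallel gripper is mounted at the origin on a cart in front of the work surface, level with it; the furniture and walls round the work are solid. World frame = base frame: x ahead of the robot, y to its left, z up, the work surface at z = 0. Lengths are in m, angles in rad, forces in N, time in s.
With the tool pointing down it reaches from about 0.35 to 0.975 m from the base axis. Payload 7.1 kg.
Tool frame: the origin (TCP) lies at the very end of the fingers, on their centre line; the grasp point (between the pads) lies 19 mm behind it; z points along the fingers, y is the line along which they close (so a half turn about z gives the same grasp; the last joint's range is limited). The gripper opens to 88 mm and grips with 3 to 60 N. Pads are 20 mm wide; open, the fingers measure 115 mm over their backs; the gripper's body (75 mm by 178 mm) begins 61 mm behind the grasp point.
Start: joints at [-1.255, 0.423, 1.63, -0, 1.089, -0.019], TCP at [0.205, -0.59, 0.223] pointing down, gripper open.
Joint ranges: [-3, 3], [-0.9, 2.11], [0.09, 2.58], [-1.31, 4.45], [0.11, 2.69], [-2.54, 2.54]. Speed limits (rad/s): [2.39, 2.39, 3.01, 3.14, 3.14, 3.14].

### API

Orientations are given as [roll, pitch, yaw] about the fixed x, y, z axes, in that order (R = Rz(yaw) Ry(pitch) Rx(roll)).
In Python, from plant import robot gives the robot as it stands. Calls block until the motion is done:
- robot.goto(position, orientation): joint-space move of the TCP to a pose.
- robot.line_to(position, rotation=None, v=0.15): straight line of the TCP; rotation=None keeps the orientation; v is the mean speed in m/s.
- robot.set_joints(angles): joint-space move.
- robot.gripper_to(opening, grip_force=None): opening from 0.0 (shut) to 1.0 (fully open); grip_force is the grip in N (None keeps the last); returns when the fingers have stopped.
- robot.pause(seconds).
- robot.ik(position, orientation): joint angles nearest the present ones, or None.
- robot.get_image(name): name is "side" or "top"; returns a dict with "image" (420x560x3 uint8, red, green, blue), "intrinsics" (3x3 intrinsics, pixels), "R" (3x3) and "t" (3): a world point X has camera coordinates R X + t. Camera axes: x right, y down, z forward; pixel columns grow to the right and rows downward; lengths in m; the calibration is good to about 2 mm. A picture is of the moment at which its call begins. There is no depth.
A pose or a line that the arm cannot do raises robot.MotionError and nothing moves.
- robot.sign_off(): hands the job in; it is judged then, once.
Trained networks look in the newest picture that a camera, given by its name, has taken for a name from the list of things; names that differ only in an ending like _2 or _b are one class to them, and where a whole thing is asked for, a point or a joint stands for the part that bears it (a point fixed in the world has none). Each returns a list of dicts, best first, with "confidence" (0 to 1); they miss things now and then, are a little off and sometimes report something else, mostly with a low value. They report only what shows in the picture. A call takes as long as a camera call. They do not tell look-alikes from the thing itself.
- robot.spot_in(camera, target): "xy" ([column, row] as shares, 0 to 1, of the picture: columns of its width, rows of its height, amid what is visible of it).
- robot.cut_out(camera, target): "mask" (420x560 bool, what is visible of it) and "xy" ([column, row] as shares, 0 to 1, of the picture: columns of its width, rows of its height, amid what is visible of it).
Readings, each from a call of its own:
- robot.get_clock(): time.
- robot.get_joint_pos(): joint angles.
- robot.get_dq(): joint speeds.
- robot.get_effort(): joint torques, N m.
- robot.get_ee_pos(): TCP position.
- robot.get_orientation(): TCP orientation.
- robot.get_force(): force on the tool from outside, world axes, zero at the start.
- robot.get_ft_torque(): the same for the moment, N m.
- robot.get_width(): opening from 0.0 (shut) to 1.0 (fully open).
- robot.get_gripper_force(): force on a finger pad.
Only numpy, scipy, OpenCV 4.12 (cv2) and the standard library are available. Lean on these libraries where they do the work, as an engineer would, in place of code of your own. Each camera call takes 0.05 s, during which the arm holds its last target. There are 200 camera calls.

## Working session

There is one attempt and no reset: what is moved stays moved. The work goes in short steps, each a Python script; the robot and the scene stay as the last script left them, time stands still between calls to the robot, and variables do not carry over. Pictures are saved under pics/ and viewed, at most 14 in all, crops included, and the job is handed in when it is done.

```bash
mkdir -p pics; ls; cat > h.py <<'E'
from plant import robot
import numpy as np, cv2
def shot(cam,name=None):
    d=robot.get_image(cam)
    if name: cv2.imwrite(f'pics/{name}.png',d['image'][:,:,::-1])
    return d
def ray(d,uv):
    R,t=np.array(d['R']),np.array(d['t']); K=np.array(d['intrinsics'])
    c=-R.T@t; v=R.T@np.linalg.inv(K)@np.array([uv[0],uv[1],1.]); return c,v
def atz(d,uv,z):
    c,v=ray(d,uv); return c+v*(z-c[2])/v[2]
def proj(d,X):
    x=np.array(d['intrinsics'])@(np.array(d['R'])@np.array(X)+np.array(d['t'])); return x[:2]/x[2]
E
python3 - <<'E'
from h import *
for cam in ['top','side']:
    d=shot(cam,cam+'0')
    c,_=ray(d,(280,210)); print(cam,c.round(3), [atz(d,p,0).round(3) for p in [(0,0),(559,0),(0,419),(559,419)]])
    for n in ['blue_vial_a','white_vial_a','orange_cap_bottle','chill_block','white_rack','spill_tray']:
        for r in robot.spot_in(cam,n):
            uv=np.array(r['xy'])*[560,420]; print(n,round(r['confidence'],2),uv.round(0),atz(d,uv,.02).round(3))
E
```

```text
pics
top [0.456 0.013 1.126] [array([1.095, 0.767, 0.   ]), array([ 1.07 , -0.737,  0.   ]), array([-0.011,  0.735,  0.   ]), array([-0.017, -0.683,  0.   ])]
blue_vial_a 0.71 [236. 258.] [0.395 0.127 0.02 ]
blue_vial_a 0.61 [289. 241.] [ 0.436 -0.008  0.02 ]
blue_vial_a 0.59 [212. 211.] [0.516 0.188 0.02 ]
white_vial_a 0.72 [389. 245.] [ 0.425 -0.264  0.02 ]
white_vial_a 0.55 [335. 227.] [ 0.472 -0.127  0.02 ]
orange_cap_bottle 0.79 [179. 235.] [0.455 0.272 0.02 ]
chill_block 0.61 [283. 170.] [0.62  0.003 0.02 ]
white_rack 0.61 [181. 167.] [0.63  0.267 0.02 ]
spill_tray 0.78 [381. 173.] [ 0.608 -0.248  0.02 ]
side [ 0.349 -0.727  0.375] [array([ 3.002, -8.449,  0.   ]), array([-3.741, -4.798,  0.   ]), array([ 0.134, -0.381,  0.   ]), array([ 0.715, -0.51 ,  0.   ])]
blue_vial_a 0.8 [262. 183.] [0.527 0.213 0.02 ]
blue_vial_a 0.77 [216. 199.] [0.403 0.128 0.02 ]
blue_vial_a 0.76 [237. 221.] [0.435 0.003 0.02 ]
blue_vial_a 0.67 [246. 196.] [0.473 0.132 0.02 ]
white_vial_a 0.86 [251. 296.] [ 0.422 -0.252  0.02 ]
white_vial_a 0.79 [272. 249.] [ 0.481 -0.125  0.02 ]
orange_cap_bottle 0.62 [231. 162.] [0.469 0.41  0.02 ]
chill_block 0.76 [325. 222.] [ 0.613 -0.035  0.02 ]
white_rack 0.66 [294. 185.] [0.605 0.184 0.02 ]
spill_tray 0.8 [369. 291.] [ 0.598 -0.277  0.02 ]
```

View pics/top0.png

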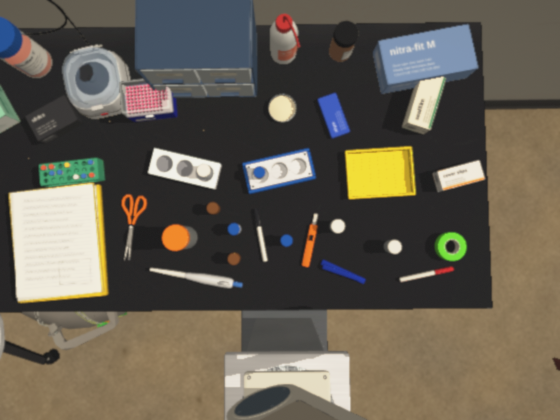

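View pics/side0.png

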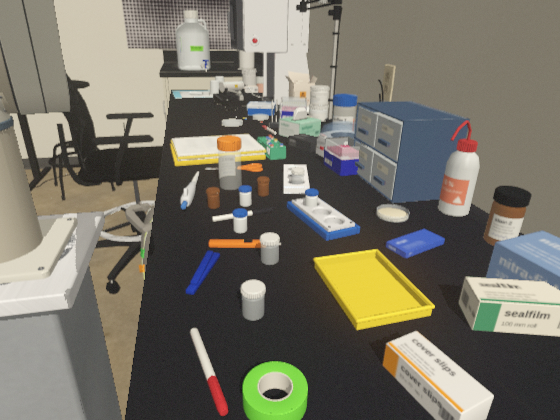

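The top view shows the blue vials at (235,229) and (287,240), the white vials at (338,226) and (394,246), and the bottle at (176,237). Brown look-alikes are at (213,208) and (234,258). In the block (279,170) the left well is taken, and in the rack (185,168) the right hole is taken. The tray is at (380,173), and everything stands upright in the side view.

```bash
cat > m.py <<'E'
from h import *
def hsv(d): return cv2.cvtColor(d['image'],cv2.COLOR_RGB2HSV)
def blob(m,uv,r):
    k=np.zeros_like(m,np.uint8); cv2.circle(k,uv,r,1,-1)
    n,l,s,c=cv2.connectedComponentsWithStats((m&(k>0)).astype(np.uint8))
    i=1+np.argmax(s[1:,4]); return c[i],s[i],(l==i)
def rect(d,mask,z):
    p=np.argwhere(mask)[:,::-1].astype(float)
    h=cv2.convexHull(p.astype(np.float32))[:,0]
    w=np.array([atz(d,q,z)[:2] for q in h],np.float32)
    return cv2.minAreaRect(w)
E
python3 - <<'E'
from m import *
d=shot('top'); H=hsv(d); h,s,v=H[...,0],H[...,1].astype(int),H[...,2].astype(int)
blue=(h>95)&(h<125)&(s>110)&(v>60); wh=(s<60)&(v>150); whw=(v>110)&(s<90); yel=(h>20)&(h<35)&(s>120)&(v>100); org=(h>5)&(h<18)&(s>150)&(v>120)
for n,m,uv,r,z in [('ba',blue,(235,229),14,.045),('bb',blue,(287,240),14,.045),('bp',blue,(260,172),7,.051),('wa',wh,(338,226),14,.05),('wb',wh,(394,246),14,.05),('wp',wh,(205,172),11,.056),('or',org,(176,237),22,.13)]:
    c,st,mm=blob(m,uv,r); (cx,cy),rad=cv2.minEnclosingCircle(np.argwhere(mm)[:,::-1].astype(np.float32))
    sc=np.linalg.norm(atz(d,(cx+1,cy),z)-atz(d,(cx,cy),z))
    print(n,c.round(1),st[2:],'pos',atz(d,c,z).round(4),'dia mm',round(2000*sc*rad,1),atz(d,(cx,cy),z).round(4))
for n,m,uv,r,z in [('block',blue|whw,(279,170),45,.022),('rack',whw,(185,168),45,.022),('tray',yel,(380,173),50,.019)]:
    c,st,mm=blob(m,uv,r); print(n,c.round(1),st,rect(d,mm,z))
big=cv2.resize(d['image'][140:270,140:420,::-1],None,fx=2.85,fy=2.85,interpolation=cv2.INTER_CUBIC)
cv2.imwrite('pics/crop0.png',big)
E
```

```text
ba [232.9 228.5] [ 13  14 132] pos [0.4694 0.1317 0.045 ] dia mm 33.4 [0.4695 0.1301 0.045 ]
bb [286.1 240. ] [ 13  13 140] pos [ 0.4394 -0.0013  0.045 ] dia mm 32.8 [ 0.4394 -0.0014  0.045 ]
bp [258.9 172. ] [11 11 92] pos [0.6104 0.065  0.051 ] dia mm 27.0 [0.6103 0.0649 0.051 ]
wa [337.6 225.7] [ 14  14 155] pos [ 0.474  -0.1295  0.05  ] dia mm 34.6 [ 0.474  -0.1294  0.05  ]
wb [394.4 246.4] [ 14  14 155] pos [ 0.4213 -0.2688  0.05  ] dia mm 34.6 [ 0.4211 -0.2687  0.05  ]
wp [205.2 171.2] [ 23  23 324] pos [0.6132 0.1993 0.056 ] dia mm 55.1 [0.6111 0.1997 0.056 ]
or [175.3 237.4] [ 28  28 601] pos [0.4493 0.2555 0.13  ] dia mm 64.6 [0.4493 0.2555 0.13  ]
block [278.7 170.5] [ 242  148   74   46 2277] ((0.61799156665802, 0.015566200017929077), (0.0858248695731163, 0.18051554262638092), 12.24213981628418)
rack [184.3 168.1] [ 148  148   74   41 1924] ((0.6269698739051819, 0.25919580459594727), (0.18362480401992798, 0.07067941874265671), 76.14384460449219)
tray [380.  172.3] [ 345  146   71   54 3420] ((0.6108447313308716, -0.24484406411647797), (0.1296178251504898, 0.17529772222042084), 2.9860928058624268)
```

View pics/crop0.png

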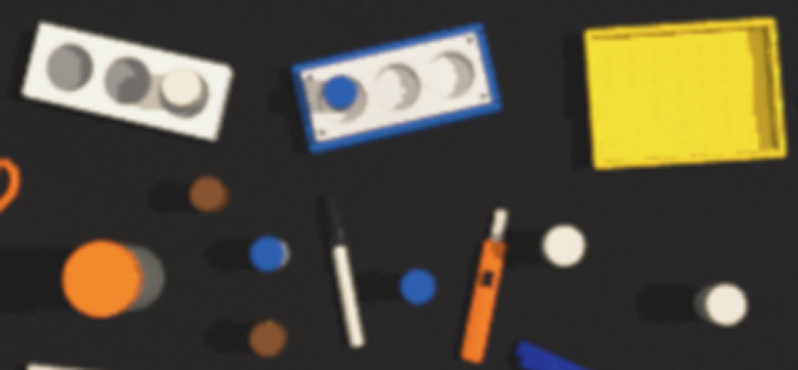

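```bash
cat > act.py <<'E'
from m import *
P=np.pi
def pose(xy,z,closing):
    """tool-down pose with fingers closing along world angle `closing`; the half turn nearest to mid-range of joint 6"""
    best=None
    for k in (-1,0,1):
        o=[P,0,closing+P/2+k*P]; q=robot.ik([*xy,z],o)
        if q is not None and (best is None or abs(q[5])<abs(best[0])): best=(q[5],o)
    return [*xy,z],best[1]
def pickplace(src,cs,dst,cd,zg,dz,opening,zt=.16,grip=20,rel=None):
    p,o=pose(src,zt,cs); robot.gripper_to(opening); robot.goto(p,o)
    robot.line_to([*src,zg],v=.15)
    robot.gripper_to(0,grip); print('width mm',88*robot.get_width(),'force',robot.get_gripper_force())
    robot.line_to([*src,zt],v=.2); print('lifted mm',88*robot.get_width(),np.round(robot.get_force(),2))
    p,o=pose(dst,zt,cd); robot.goto(p,o)
    robot.line_to([*dst,zg+dz+.02],v=.2); robot.line_to([*dst,zg+dz+.001],v=.05); print('down',np.round(robot.get_force(),2),np.round(robot.get_ee_pos(),4))
    robot.gripper_to(rel or opening); robot.line_to([*dst,zt],v=.2); print('t',robot.get_clock())
E
python3 - <<'E'
from act import *
print(robot.get_clock(),robot.get_orientation())
B=np.array([.6195,.0156]); a=np.radians(12.24); yb=np.array([-np.sin(a),np.cos(a)])
pickplace([.4694,.1305],0,B,a,.021,.006,.6)
E
```

```text
0.75 [ 3.14157050e+00 -1.61462341e-05  3.34767989e-01]
width mm 28.700762842040497 force 20.000672000460327
lifted mm 28.81751810660421 [-0.44  0.33 -0.62]
down [-0.14  0.05 -0.32] [0.6193 0.0155 0.0277]
t 10.0417
```

```bash
python3 - <<'E'
from act import *
B=np.array([.6195,.0156]); a=np.radians(12.24); yb=np.array([-np.sin(a),np.cos(a)])
p,o=pose([.4394,-.0014],.16,0); robot.goto(p,o)
d=shot('top'); s=shot('side')
f=lambda im,r,k:cv2.resize(im[r[0]:r[1],r[2]:r[3],::-1],(400,k),interpolation=cv2.INTER_CUBIC)
cv2.imwrite('pics/c1.png',np.hstack([f(d['image'],(130,270,180,380),280),f(s['image'],(150,290,180,380),280)]))
E
```

```text
(no output)
```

View pics/c1.png

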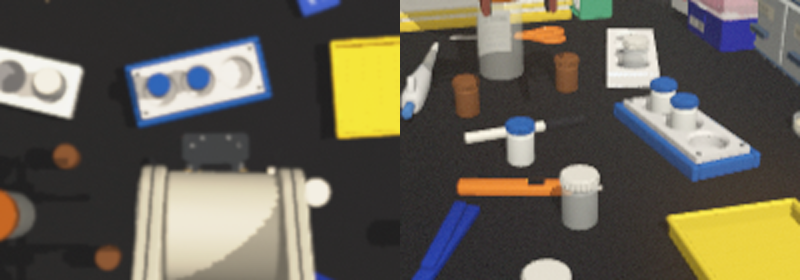

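The middle well is filled, and its vial stands upright at the same height as the one already in place. The second blue vial is next, then the white ones.

```bash
python3 - <<'E'
from act import *
B=np.array([.6195,.0156]); a=np.radians(12.24); yb=np.array([-np.sin(a),np.cos(a)])
pickplace([.4394,-.0014],0,B-.05*yb,a,.021,.006,.6)
p,o=pose([.4740,-.1295],.16,0); robot.goto(p,o)
d=shot('top'); s=shot('side')
f=lambda im,r,k:cv2.resize(im[r[0]:r[1],r[2]:r[3],::-1],(400,k),interpolation=cv2.INTER_CUBIC)
cv2.imwrite('pics/c2.png',np.hstack([f(d['image'],(130,270,180,380),280),f(s['image'],(150,290,180,380),280)]))
E
```

```text
width mm 28.57454517995695 force 20.00072163529694
lifted mm 28.893795075069946 [-0.51 -0.18 -1.28]
down [-0.64 -0.21 -0.32] [ 0.6299 -0.0333  0.0277]
t 17.225
```

View pics/c2.png

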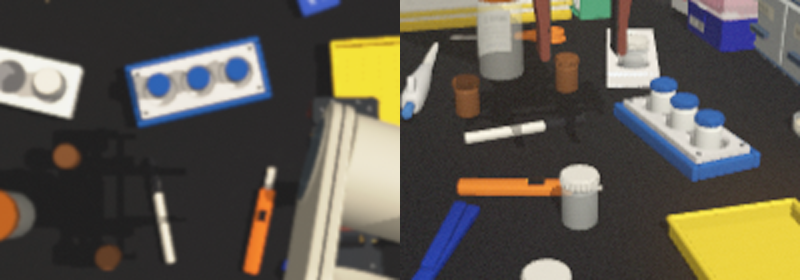

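All three blue vials stand in the block at matching heights. Now the white vials.

```bash
python3 - <<'E'
from act import *
B=np.array([.6287,.2600]); a=np.radians(-13.86); yb=np.array([-np.sin(a),np.cos(a)])
pickplace([.4740,-.1295],0,B+.054*yb,a,.024,.006,.62,zt=.18)
p,o=pose([.4213,-.2687],.18,0); robot.goto(p,o)
d=shot('top'); s=shot('side')
f=lambda im,r,k:cv2.resize(im[r[0]:r[1],r[2]:r[3],::-1],(400,k),interpolation=cv2.INTER_CUBIC)
cv2.imwrite('pics/c3.png',np.hstack([f(d['image'],(130,200,130,230),280),f(s['image'],(150,220,250,350),280)]))
E
```

```text
width mm 32.604480081599085 force 20.000454179898952
lifted mm 32.0338653393223 [-0.15  0.49  0.09]
down [-0.08 -0.29 -0.5 ] [0.6414 0.3124 0.0307]
t 25.7083
```

View pics/c3.png

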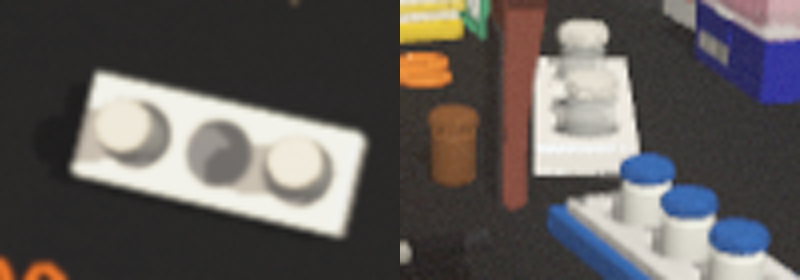

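The first white vial is seated in the far hole, standing like its neighbour.

```bash
python3 - <<'E'
from act import *
B=np.array([.6287,.2600]); a=np.radians(-13.86)
pickplace([.4213,-.2687],0,B,a,.024,.006,.62,zt=.18)
p,o=pose([.4493,.2555],.22,0); robot.gripper_to(1); robot.goto(p,o)
d=shot('top'); s=shot('side')
f=lambda im,r,k:cv2.resize(im[r[0]:r[1],r[2]:r[3],::-1],(400,k),interpolation=cv2.INTER_CUBIC)
cv2.imwrite('pics/c4.png',np.hstack([f(d['image'],(130,270,130,330),280),f(s['image'],(90,230,180,380),280)]))
E
```

```text
width mm 33.04775371707182 force 20.000529485405423
lifted mm 33.082801053549154 [-0.92  0.27 -0.1 ]
down [-0.28 -0.06 -0.21] [0.6285 0.26   0.0307]
t 35.9083
```

View pics/c4.png

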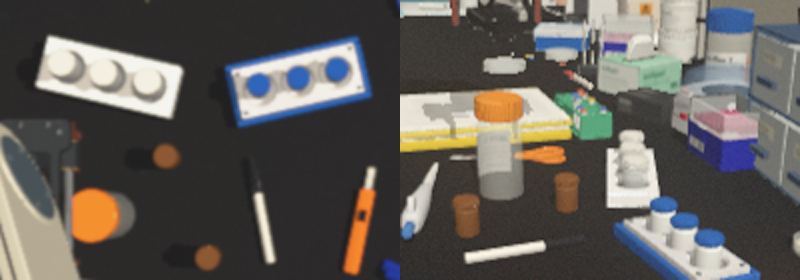

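All three white vials stand in the rack. Now the bottle.

```bash
python3 - <<'E'
from act import *
pickplace([.4493,.2555],0,[.612,-.246],0,.096,.004,1,zt=.24,grip=30)
p,o=pose([.40,.0],.3,0); robot.goto(p,o)
d=shot('top'); s=shot('side')
f=lambda im,r,k:cv2.resize(im[r[0]:r[1],r[2]:r[3],::-1],(400,k),interpolation=cv2.INTER_CUBIC)
cv2.imwrite('pics/c5.png',np.hstack([f(d['image'],(110,250,130,430),280),f(s['image'],(120,360,200,450),400)[:280] if 0 else f(s['image'],(130,330,200,480),280)]))
E
```

```text
width mm 59.74513664768378 force 30.000626494875178
lifted mm 59.43593828053537 [ 1.1   0.21 -4.29]
down [ 0.04  0.13 -3.67] [ 0.6119 -0.2459  0.1007]
t 45.1417
```

View pics/c5.png

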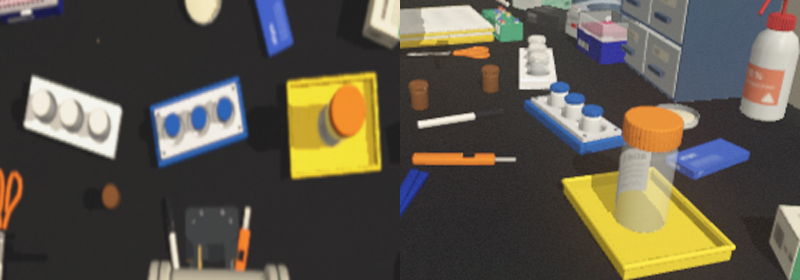

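The bottle stands upright and flat near the middle of the tray, all six vials are seated, and the robot is clear of everything.

```bash
python3 -c "
from plant import robot
print(robot.sign_off())"
```

```text
the job is handed in; nothing more can be done
None
```

I seated both blue-capped vials in the chill block first, then both white-capped vials in the rack and the bottle flat in the spill tray; the last pictures show all upright, and I handed the job in at about 46 s of the 115 s allowed (no verdict was returned).

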